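# Clay plate from drying rack to bend-test rollers, by spatula

## Robot

A 6-joint arm with a two-finger parallel gripper is mounted at the origin on the work surface. World frame = base frame: x ahead of the robot, y to its left, z up, the work surface at z = 0. Lengths are in mm, angles in rad, forces in N, time in s.
With the tool pointing down it reaches from about 400 to 925 mm from the base axis. Payload 3.4 kg.
Tool frame: the origin (TCP) lies at the very end of the fingers, on their centre line; the grasp point (between the pads) lies 19 mm behind it; z points along the fingers, y is the direction in which the jaws open and shut (so a half turn about z gives the same grasp; the last joint's range is limited). The gripper opens to 85 mm and grips with 20 to 120 N. Pads are 22 mm wide; open, the fingers measure 114 mm over their backs; the gripper's body (76 mm by 85 mm) begins 54 mm behind the grasp point. The pads swing forward as they close: fully open they stand 13 mm farther back than shut.
Start: joints at [-0.073, 0.307, 1.506, -0, 1.328, -0.073], TCP at [575.005, -0.025, 191.805] pointing down, gripper open.
Joint ranges: [-3.12, 3.12], [-1.05, 2.28], [0.14, 2.33], [-1.42, 4.57], [0.1, 2.73], [-2.68, 2.68]. Speed limits (rad/s): [2.57, 2.57, 3.14, 3.14, 3.14, 3.14].

## Interface

Orientations are given as a rotation vector (axis times angle).
In Python, from plant import env gives the robot as it stands. Calls block until the motion is done:
- env.move_to(position, orientation): joint-space move of the TCP to a pose.
- env.movel(position, velocity=150, ori=None): straight line of the TCP; ori=None keeps the orientation; velocity is the mean speed in mm/s.
- env.movej(angles): joint-space move.
- env.move_gripper(opening, newtons=None): opening from 0.0 (shut) to 1.0 (fully open); newtons is the grip in N (None keeps the last); returns when the fingers have stopped.
- env.sleep(seconds).
- env.inverse_kinematics(position, orientation): joint angles nearest the present ones, or None.
- env.read_state(): the state.
- env.camera(name): name is "scene" or "side" or "wrist"; returns (picture, depth): 384x512x3 uint8, red, green, blue; 384x512 float32, mm along the optical axis (not along the pixel's ray), 0 where there is no reading.
- env.calibration(name): a dict with "fx", "fy", "cx", "cy" (pixels), "D" ([k1, k2, p1, p2, k3] as OpenCV has them; the pictures are not rectified), "cam_to_world" (4x4, takes a point from camera to world coordinates). Camera axes: x right, y down, z forward; pixel columns grow to the right and rows downward; lengths in mm; the calibration is good to about 2 mm. A picture is of the moment at which its call begins: read the wrist's pose just before it. calibration takes no time and is no camera call; for the wrist camera it gives the pose at the moment of the call.
A pose or a line that the arm cannot do raises env.MotionError and nothing moves.
- env.sign_off(): hands the job in, once; it reports no verdict.
The state is a dict: "clock": time; "qpos": joint angles; "joint_vel": joint speeds; "effort": joint torques, N m; "position": TCP position; "tcp_rot": TCP orientation; "ft_force": force on the tool from outside, world axes, zero at the start; "moment": the same for the moment, N m; "opening": opening from 0.0 (shut) to 1.0 (fully open).
Only numpy, scipy, OpenCV 4.12 (cv2) and the standard library are available. Lean on these libraries where they do the work, as an engineer would, in place of code of your own. Each camera call takes 0.05 s, during which the arm holds its last target.

## Task

Use the spatula to move the fragile terracotta test plate from the white drying rack to the blue bend-test fixture: slide the blade under the plate, lift it clear, and set it down gently so that it lies flat across both steel rollers, centred and square on the fixture. Never touch the plate with the gripper, do not let it tip or drop, and leave the brush, jar and brass weight where they are. Finish by laying the spatula flat on the bench and letting go of it.

Things in the scene. Friction and masses are not known exactly. Their poses are not given: they have to be found in the camera images.
- plate: Fragile fired-clay plate, terracotta red, 60 (its x) x 110 (its y) x 8 mm thick, about 0.1 kg. Origin at the centre of its underside, z up. It starts lying on the rack's two ribs, long side across them, its centre up to 6 mm off the rack's centre.
- rack: White drying rack, fixed to the bench, left or right of the fixture. Origin at its centre, on the bench; x about along world +y (within 0.3 rad). Base 90 (x) x 130 (y) x 8 mm; two ribs along x, 16 mm wide, centred at y = +-44 mm, tops 22 mm up (the plate lies there), each with a small stop at its +x end (face at x = +39 mm, 8 mm higher than the rib).
- rack_slot (a point): Mouth of the slot under the plate, at the rack's -x end (x = -45 mm), mid-height (15 mm above the bench). The slot runs along the rack's x, 72 mm wide between the ribs, 14 mm high (8 to 22 mm above the bench), open at both ends. The blade goes in here, towards +x.
- fixture: Blue bend-test fixture, fixed to the bench. Origin at its centre, on the bench; x about along world +y (within 0.3 rad). Base 90 (x) x 140 (y) x 8 mm; two steel rollers along x, 12 mm thick, 86 mm long, at y = +-42 mm, their tops 24 mm above the bench. Two white marks beside the rollers show the middle of their length.
- fixture_seat (a point): Where the centre of the plate's underside belongs: over the fixture's centre, at the height of the roller tops (24 mm), the plate's long side across the rollers. Below it a slot along the fixture's x, 72 mm wide between the rollers, its floor 8 mm above the bench, open at both ends, without stops.
- spatula: Cranked spatula, 0.12 kg, lying on the bench, blade flat. x runs from handle to tip, about along world +y (within 0.35 rad); origin at the blade's rear edge, underside. Steel blade x = 0 to 75 mm, 46 mm wide, 2 mm thick. At x = 0 an upright rises to a wooden handle, x = -84 to +12 mm, 18 mm wide, 46 to 66 mm above the underside. Stands by itself (mass centre at x = 10 mm).
- spatula_grip (a point): Place to grip the spatula's handle from above, across its 18 mm width (fingers closing along the spatula's y): in the middle of the handle's section, 56 mm above the blade's underside, 35 mm behind its rear edge. The plate is well carried when its centre is 30 to 50 mm ahead of the blade's rear edge.
- spatula_tip (a point): Middle of the blade's front edge, 75 mm ahead of its rear edge.
- brush: Bystander: flat dusting brush, about 190 mm long, pale wooden handle and grey bristles, lying on the bench beyond the work.
- jar: Bystander: glass jar, 60 mm in diameter, 90 mm high, standing on the bench beyond the work; origin under its centre.
- weight: Bystander: brass knobbed weight, 48 mm in diameter, 54 mm high, standing on the bench at the robot's left; origin under its centre.

How it is judged:
By the outcome, as a careful person would: the job done as asked, in the order asked, and still so for the second after the job is handed in, with the robot touching nothing.
It also fails if it takes over 58 s, if anything falls off the work surface, if the arm or the gripper's body presses on something with over 40 N, if the wrist force passes 120 N, or if a joint passes its speed limit or range.

## Working session

There is one attempt and no reset: what is moved stays moved. The work goes in short steps, each a Python script; the robot and the scene stay as the last script left them, time stands still between calls to the robot, and variables do not carry over. Pictures are saved under pics/ and viewed, and the job is handed in when it is done.

```bash
ls; mkdir -p pics; python3 - <<'E'
from plant import env
import cv2, numpy as np
for n in ("scene","side","wrist"):
    c=env.calibration(n); p,d=env.camera(n)
    cv2.imwrite(f"pics/{n}0.png",cv2.cvtColor(p,cv2.COLOR_RGB2BGR)); np.savez(f"pics/{n}0.npz",p=p,d=d,T=c["cam_to_world"],k=[c["fx"],c["fy"],c["cx"],c["cy"]],D=c["D"])
    print(n,c)
print(env.read_state())
E
```

```text
pics
scene {'fx': 363.30551818263746, 'fy': 363.30551818263746, 'cx': 254.02998926157952, 'cy': 201.11603677508634, 'D': array([-0.00159839,  0.        ,  0.        ,  0.        ,  0.        ]), 'cam_to_world': array([[ 2.12783100e-01,  6.28930033e-01, -7.47776950e-01,
         1.39761848e+03],
       [ 9.77066224e-01, -1.30645469e-01,  1.68146826e-01,
        -1.73707133e+02],
       [ 8.05891887e-03, -7.66406404e-01, -6.42305440e-01,
         7.69178961e+02],
       [ 0.00000000e+00,  0.00000000e+00,  0.00000000e+00,
         1.00000000e+00]])}
side {'fx': 372.4535749205943, 'fy': 372.4535749205943, 'cx': 249.7514571950066, 'cy': 193.31378877762458, 'D': array([-0.08940721,  0.        ,  0.        ,  0.        ,  0.        ]), 'cam_to_world': array([[ 9.45705067e-01, -2.49658438e-01,  2.08116771e-01,
         3.93581259e+02],
       [-3.24592746e-01, -7.58496463e-01,  5.65086422e-01,
        -5.14262547e+02],
       [ 1.67772412e-02, -6.01958287e-01, -7.98351267e-01,
         7.99979687e+02],
       [ 0.00000000e+00,  0.00000000e+00,  0.00000000e+00,
         1.00000000e+00]])}
wri
[... 510 characters left out ...]
    1.00000000e+00]])}
{'clock': 0.15, 'qpos': array([-7.35462569e-02,  3.07425560e-01,  1.50734833e+00,  2.05275197e-06,
        1.32841463e+00, -7.35094877e-02]), 'joint_vel': array([ 0.00222656, -0.00252247, -0.00204259,  0.00065024,  0.0013924 ,
       -0.00153124]), 'effort': array([ 7.71606137e-04, -4.57977819e+01, -2.52218986e+01, -9.54763436e-05,
        8.49722768e-03, -4.89260890e-05]), 'position': array([ 5.74415074e+02, -7.20474511e-03,  1.91088159e+02]), 'tcp_rot': array([-2.22062722e+00, -2.22054448e+00,  1.63456666e-03]), 'ft_force': array([-0.10104982,  0.08496135, -1.00416545]), 'moment': array([3.16302333e-02, 1.38400199e-02, 8.47179371e-05]), 'opening': 0.9990365883253699}
```

View pics/scene0.png

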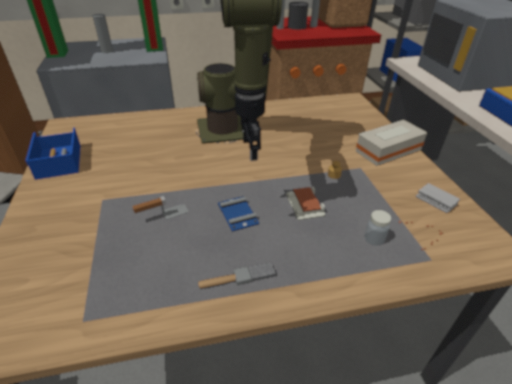

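View pics/side0.png

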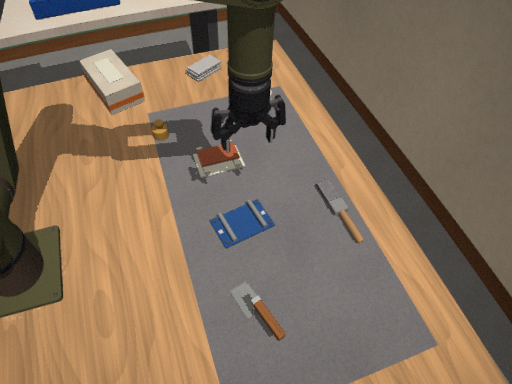

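View pics/wrist0.png

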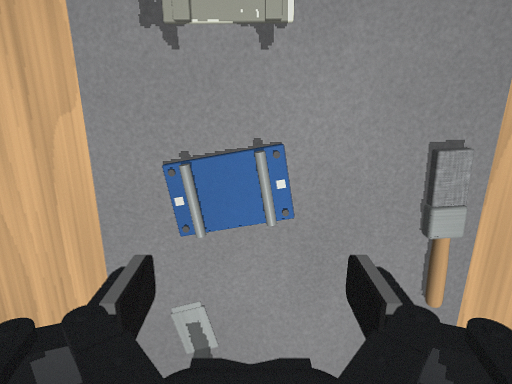

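```bash
cat > h.py <<'E'
from plant import env
import cv2, numpy as np
from scipy.spatial.transform import Rotation as R
def snap(n,name,crop=None,s=1):
    c=env.calibration(n); p,d=env.camera(n)
    bgr=cv2.cvtColor(p,cv2.COLOR_RGB2BGR)
    np.savez(f"pics/{name}.npz",p=p,d=d,T=c["cam_to_world"],k=[c["fx"],c["fy"],c["cx"],c["cy"]],D=c["D"])
    if crop: x0,y0,x1,y1=crop; bgr=bgr[y0:y1,x0:x1]
    if s!=1: bgr=cv2.resize(bgr,None,fx=s,fy=s,interpolation=cv2.INTER_CUBIC)
    cv2.imwrite(f"pics/{name}.png",bgr)
def load(name):
    z=np.load(f"pics/{name}.npz"); fx,fy,cx,cy=z["k"]
    return z,np.array([[fx,0,cx],[0,fy,cy],[0,0,1]]),z["D"],z["T"]
def px2w(name,uv,zw):
    z,K,D,T=load(name)
    u=cv2.undistortPoints(np.array(uv,float).reshape(-1,1,2),K,D).reshape(-1,2)
    r=np.c_[u,np.ones(len(u))]@T[:3,:3].T; t=T[:3,3]
    zw=np.broadcast_to(zw,len(u))
    return t+r*((zw-t[2])/r[:,2])[:,None]
def w2px(name,P):
    z,K,D,T=load(name); Ti=np.linalg.inv(T)
    return cv2.projectPoints(np.array(P,float),cv2.Rodrigues(Ti[:3,:3])[0],Ti[:3,3],K,D)[0].reshape(-1,2)
def crop(name,box,s,out,draw=None):
    z=np.load(f"pics/{name}.npz"); x0,y0,x1,y1=box
    b=cv2.cvtColor(z["p"],cv2.COLOR_RGB2BGR)[y0:y1,x0:x1]
    b=cv2.resize(b,None,fx=s,fy=s,interpolation=cv2.INTER_CUBIC)
    if draw is not None:
        for poly in draw:
            q=((np.array(poly)+0.5-[x0,y0])*s).astype(int); cv2.polylines(b,[q],True,(0,255,0),1)
    cv2.imwrite(f"pics/{out}.png",b)
E
python3 - <<'E'
from h import *
ori=env.read_state()["tcp_rot"]
print(px2w("wrist0",[(229,190),(190,315),(228,10)],[16,0,22]))
env.move_to([560,-150,240],ori); snap("wrist","w1")
env.move_to([575,110,240],ori); snap("wrist","w2")
print(env.read_state()["clock"])
E
```

```text
[[ 549.04006268  -29.14679847   16.        ]
 [ 492.29526778 -208.2554743     0.        ]
 [ 552.13933245  150.33793734   22.        ]]
1.9417
```

View pics/w1.png

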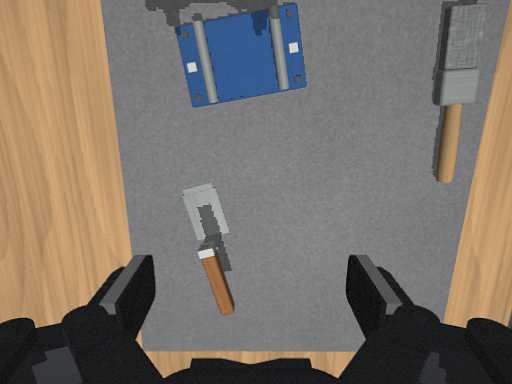

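View pics/w2.png

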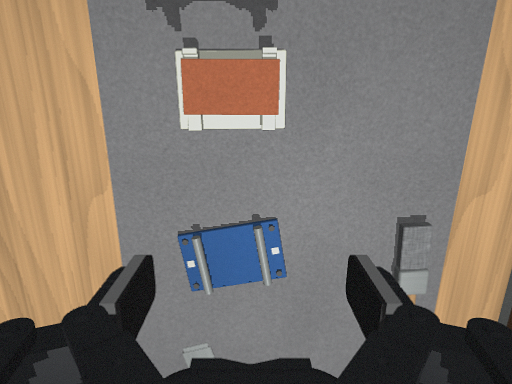

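```bash
python3 - <<'E'
from h import *
crop("w1",(160,170,260,330),3.7,"c_sp"); crop("w2",(165,35,295,135),6,"c_rack"); crop("w1",(165,0,315,110),5,"c_fix")
E
```

```text
(no output)
```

View pics/c_sp.png

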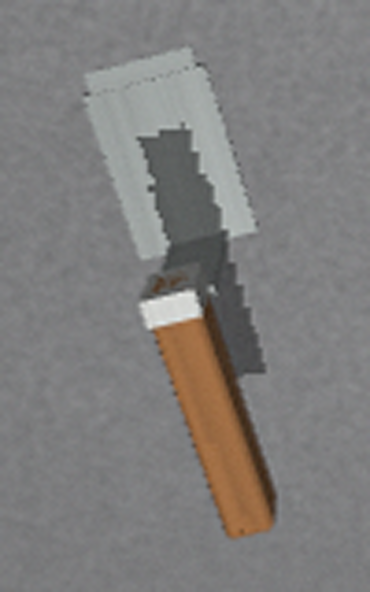

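View pics/c_rack.png

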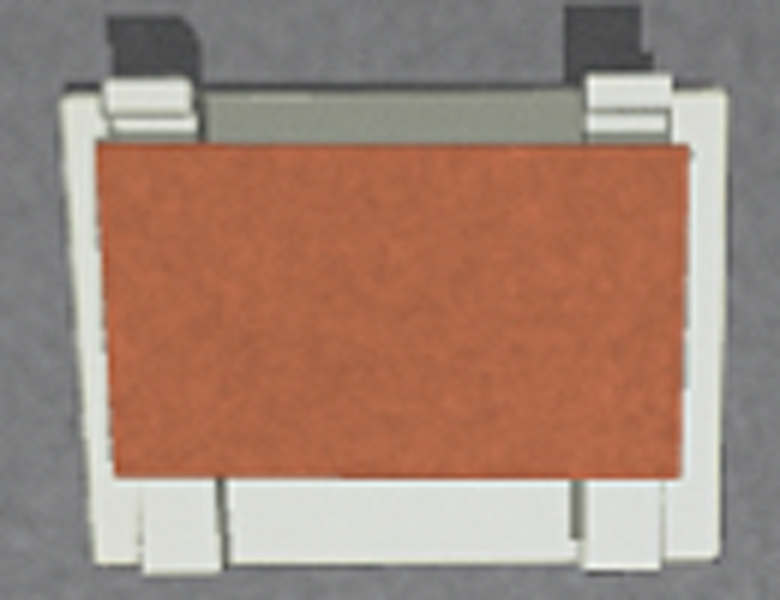

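View pics/c_fix.png

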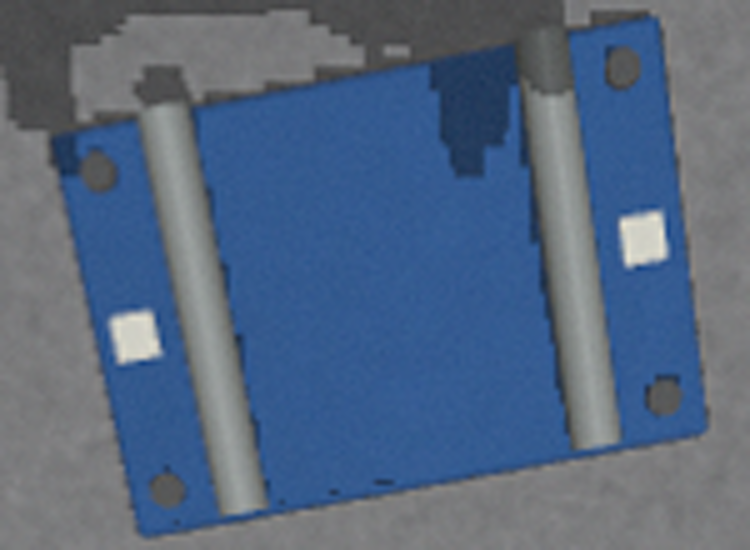

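```bash
cat >> h.py <<'E'
def fit(name,box,s,uv,model):
    """model: Nx3 in object frame with z = world height (object flat). returns x,y,yaw, residuals(mm)"""
    uv=np.array(uv,float)/s+np.array(box)-0.5; model=np.array(model,float)
    W=px2w(name,uv,model[:,2])[:,:2]; M=model[:,:2]
    Mc=M-M.mean(0); Wc=W-W.mean(0)
    th=np.arctan2((Mc[:,0]*Wc[:,1]-Mc[:,1]*Wc[:,0]).sum(),(Mc*Wc).sum())
    c,s_=np.cos(th),np.sin(th); Rm=np.array([[c,-s_],[s_,c]])
    t=W.mean(0)-Rm@M.mean(0)
    return t,th,np.round(W-(M@Rm.T+t),1)
E
python3 - <<'E'
from h import *
# image-left = world -x ; object x ~ world +y, so object +y = world -x = image-left
def box(hx,hy,z): return [(hx,hy,z),(hx,-hy,z),(-hx,-hy,z),(-hx,hy,z)]
print("spat blade",*fit("w1",(160,170),3.7,[(87,75),(190,48),(257,231),(147,260)],[(75,23,2),(75,-23,2),(0,-23,2),(0,23,2)]))
print("spat handle",*fit("w1",(160,170),3.7,[(140,305),(197,290),(272,530),(228,538)],[(12,9,66),(12,-9,66),(-84,-9,66),(-84,9,66)]))
print("rack",*fit("w2",(165,35),6,[(62,95),(727,92),(720,560),(95,563)],box(45,65,8)))
print("plate",*fit("w2",(165,35),6,[(97,144),(690,146),(681,478),(114,476)],box(30,55,30)))
print("fix",*fit("w1",(165,0),5,[(52,135),(657,17),(707,430),(140,535)],box(45,70,8)))
def box(hx,hy,z): return [(hx,hy,z),(hx,-hy,z),(-hx,-hy,z),(-hx,hy,z)]
z=np.load("pics/w2.npz")
crop("w2",(165,210,300,300),5.5,"c_fix2")
crop("scene0",(90,160,400,300),2.5,"c_sc")
E
```

```text
spat blade [ 507.71145867 -263.46508033] 1.8443453300803407 [[ 3.5  1. ]
 [-3.4 -1.4]
 [-1.3 -0.1]
 [ 1.3  0.5]]
spat handle [ 506.99992592 -262.75945128] 1.834500837427347 [[-0.3 -1.8]
 [ 1.  -1.1]
 [-1.4  0.7]
 [ 0.7  2.2]]
rack [550.91617269 187.66438928] 1.5778654938921393 [[ 0.8 -0.5]
 [-1.2 -0.9]
 [-0.3  0.6]
 [ 0.7  0.8]]
plate [551.19636895 191.26031721] 1.5673295827178906 [[ 0.6 -0.5]
 [-0.5 -0.4]
 [-0.4  0.5]
 [ 0.3  0.4]]
fix [548.84181255 -33.99722477] 1.7427048477829792 [[ 1.  -0.5]
 [-0.9 -1.2]
 [-0.8  0.8]
 [ 0.7  0.9]]
```

View pics/c_fix2.png

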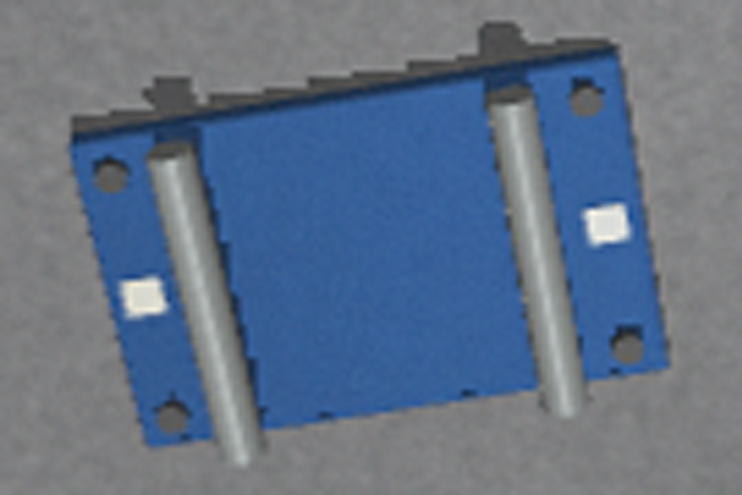

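```bash
cat >> h.py <<'E'
def ori(yaw):  # tool down, spatula x-axis heading = yaw
    x=[np.cos(yaw),np.sin(yaw),0]; z=[0,0,-1]; y=np.cross(z,x)
    return R.from_matrix(np.c_[x,y,z]).as_rotvec()
def tcp(o,yaw,zu,gx=-35,dz=37): # blade rear-edge origin o(x,y), underside height zu
    return [o[0]+gx*np.cos(yaw),o[1]+gx*np.sin(yaw),zu+dz]
E
python3 - <<'E'
from h import *
print(R.from_rotvec(env.read_state()["tcp_rot"]).as_matrix().round(3)); print(R.from_rotvec(ori(np.pi/2)).as_matrix().round(3))
print("jar,weight",px2w("scene0",[(379,243),(334,178)],0).round(0))
yaw=1.838; o=(507.2,-263)
env.move_gripper(0.6)
p=tcp(o,yaw,0); 
env.move_to([p[0],p[1],120],ori(yaw)); 
snap("wrist","w3")
s=env.read_state();print(s["clock"],s["position"],p,s["qpos"])
E
```

```text
[[ 0.001  1.    -0.002]
 [ 1.    -0.001 -0.001]
 [-0.001 -0.002 -1.   ]]
[[ 0.  1.  0.]
 [ 1.  0. -0.]
 [-0.  0. -1.]]
jar,weight [[761. 343.   0.]
 [435. 335.   0.]]
4.0 [ 517.2696452 -295.8898871  120.4313784] [np.float64(516.4412382641044), np.float64(-296.7579548454294), 37] [-5.90771835e-01  3.95385668e-01  1.56048529e+00  4.74436118e-04
  1.18492575e+00 -8.59375234e-01]
```

View pics/w3.png

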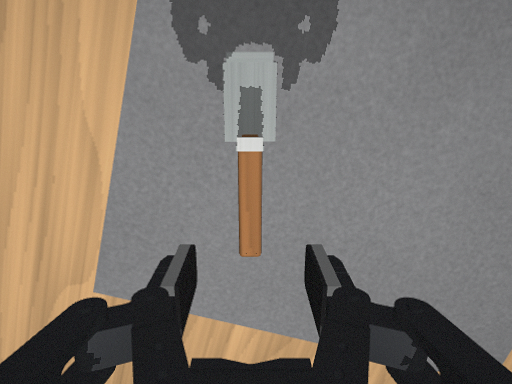

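```bash
python3 - <<'E'
from h import *
print(fit("w3",(0.5,0.5),1,[(276,142),(224.5,141.5)],[(0,-23,2),(0,23,2)]))
print(fit("w3",(0.5,0.5),1,[(262,256),(240,256)],[(-84,-9,66),(-84,9,66)]))
yaw=1.838; o=(507.2,-263); p=tcp(o,yaw,0)
env.movel(p,120)
s0=env.read_state();print(s0["position"])
env.move_gripper(0.0,80)
s=env.read_state();print(s["clock"],s["position"],s["opening"],s["ft_force"])
env.movel([p[0],p[1],p[2]+60],100)
snap("wrist","w4"); snap("side","s4")
s=env.read_state();print(s["clock"],s["position"],s["opening"],s["ft_force"],s["moment"])
E
```

```text
(array([ 507.54358627, -263.99797902]), np.float64(1.8283777406137867), array([[ 0.4,  0.1],
       [-0.4, -0.1]]))
(array([ 507.54862284, -261.77642009]), np.float64(1.837991452773827), array([[-0.2, -0.1],
       [ 0.2,  0.1]]))
[ 517.10351965 -296.97990887   37.52317926]
5.375 [ 516.45516142 -296.80799908   37.14477587] 0.0050327027347981 [-0.48176624 -0.0896976  -0.67772266]
6.225 [ 515.71620593 -296.26887175   96.07988284] -0.000398569976160046 [ 0.14150051 -0.43690141 -0.52000608] [ 0.00851124 -0.01524447  0.00586926]
```

View pics/w4.png

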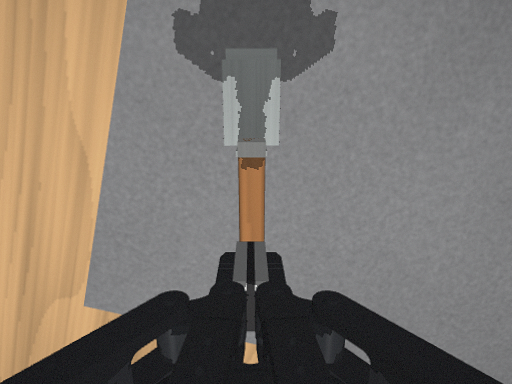

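View pics/s4.png

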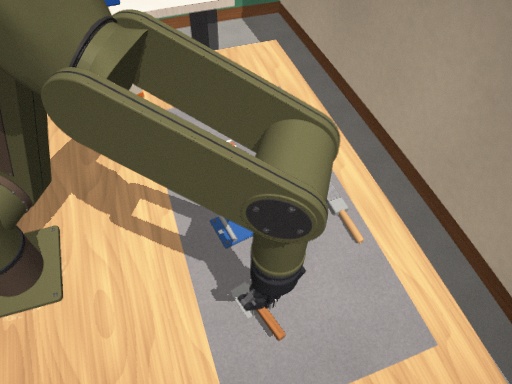

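```bash
python3 - <<'E'
from h import *
s=env.read_state()
print("tcp px in w4",w2px("w4",[s["position"]]), "w3", w2px("w3",[[517.3,-295.9,120.4]]))
print("spat grip in w4, z56/66", w2px("w4",[[516.4,-296.8,56],[516.4,-296.8,66]]))
for n,b in (("w3",(250,200)),("w3",(250,100)),("w4",(250,200)),("w4",(252,250)),("w4",(250,100)),("w4",(229,120))):
    d=np.load(f"pics/{n}.npz")["d"][b[1],b[0]]
    z,K,D,T=load(n); P=T@np.array([(b[0]-K[0,2])/K[0,0]*d,(b[1]-K[1,2])/K[1,1]*d,d,1]); print(n,b,d,P.round(1))
crop("s4",(200,250,320,350),6,"c_s4"); crop("w4",(190,120,310,384),2.2,"c_w4")
E
```

```text
tcp px in w4 [[251.13479758 225.40561531]] w3 [[251.93090669 226.10566722]]
spat grip in w4, z56/66 [[251.78106369 204.75283138]
 [251.82892914 209.48389872]]
w3 (250, 200) 249.4285 [ 516.6 -297.8   65.4    1. ]
w3 (250, 100) 288.81354 [ 497.7 -228.8    1.8    1. ]
w4 (250, 200) 223.61827 [ 513.4 -290.4   66.3    1. ]
w4 (252, 250) 142.90192 [ 513.2 -285.9  149.5    1. ]
w4 (250, 100) 267.236 [ 496.4 -228.8    0.6    1. ]
w4 (229, 120) 270.8983 [ 483.9 -248.6    1.7    1. ]
```

View pics/c_s4.png

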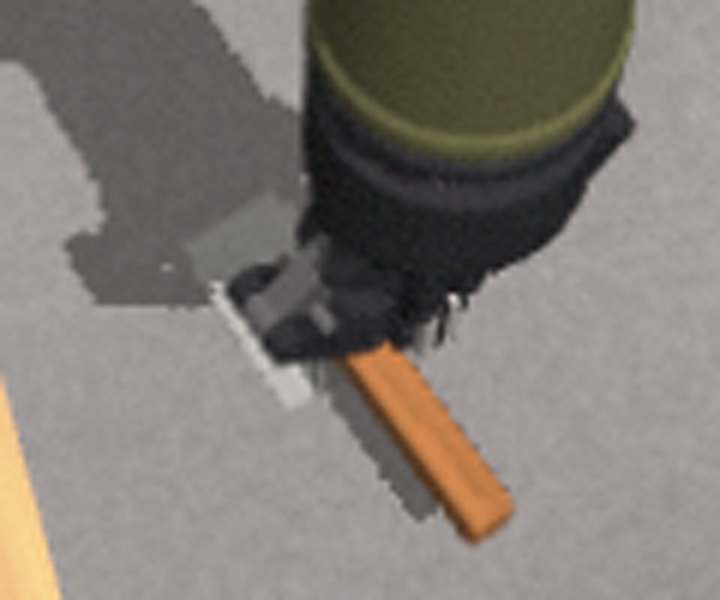

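View pics/c_w4.png

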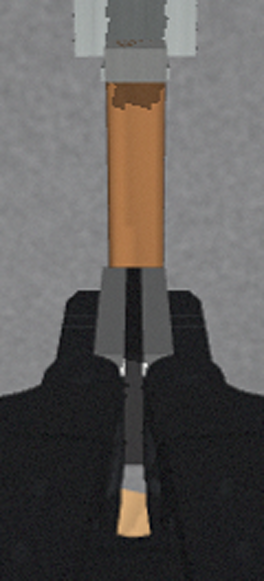

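```bash
python3 - <<'E'
from h import *
for n in("w4","w3"):
  z,K,D,T=load(n); print(n)
  for b in ([(c,r) for c in (243,260) for r in (238,243,248,260,280)] if n=="w4" else [(c,r) for c in (178,188,192,310,322) for r in (250,265,285)]):
    d=z["d"][b[1],b[0]]; P=T@np.array([(b[0]-K[0,2])/K[0,0]*d,(b[1]-K[1,2])/K[1,1]*d,d,1]); print(b,d,P[:3].round(1))
s=env.read_state(); print(s["position"],s["tcp_rot"],s["qpos"],s["opening"])
T=env.calibration("wrist")["cam_to_world"]; print(T[:3,3])
E
```

```text
w4
(243, 238) 232.35448 [ 516.  -319.1   66. ]
(243, 243) 149.76273 [ 509.3 -287.1  142.3]
(243, 248) 145.17708 [ 509.4 -287.2  147.1]
(243, 260) 133.95238 [ 509.6 -286.7  158.8]
(243, 280) 120.86473 [ 510.  -287.3  172.7]
(260, 238) 232.95148 [ 527.7 -316.1   65.4]
(260, 243) 150.11366 [ 516.8 -285.2  142. ]
(260, 248) 145.4059 [ 516.7 -285.3  146.9]
(260, 260) 135.25716 [ 516.5 -285.5  157.6]
(260, 280) 120.36166 [ 516.  -285.4  173.1]
w3
(178, 250) 143.8729 [ 483.1 -294.5  172.3]
(178, 265) 131.29124 [ 485.8 -293.7  185.4]
(178, 285) 116.26108 [ 488.7 -292.1  201. ]
(188, 250) 143.43102 [ 487.3 -293.1  172.7]
(188, 265) 134.50725 [ 489.4 -294.4  182.6]
(188, 285) 134.4556 [ 491.5 -301.9  185.1]
(192, 250) 145.37177 [ 488.9 -293.6  170.9]
(192, 265) 144.48837 [ 490.6 -299.2  173.7]
(192, 285) 145.25119 [ 492.8 -307.7  175.6]
(310, 250) 142.36015 [ 538.3 -278.6  173.6]
(310, 265) 141.4796 [ 539.7 -284.2  176.4]
(310, 285) 140.54707 [ 541.6 -291.7  179.8]
(322, 250) 143.0352 [ 543.6 -277.5  173. ]
(322, 265) 131.14546 [ 541.1 -278.5  185.6]
(322, 285) 119.63665 [ 539.  -280.3  198. ]
[ 515.71620593 -296.26887175   96.07988284] [-1.90455945e+00 -2.49604703e+00  2.03907858e-04] [-5.92445208e-01  4.19500858e-01  1.59014325e+00 -1.79811320e-05
  1.13386442e+00 -8.59656993e-01] -0.000398569976160046
[ 495.30607509 -223.12716784  278.30234766]
```

```bash
python3 - <<'E'
from h import *
yaw=1.838; o=(507.3,-263); p=tcp(o,yaw,0,dz=-8)
env.move_gripper(0.6)
env.movel([p[0],p[1],30],100); print(env.read_state()["ft_force"])
env.movel(p,80)
s=env.read_state();print(s["clock"],s["position"],s["ft_force"])
env.move_gripper(0.0,80)
s=env.read_state();print(s["clock"],s["position"],s["opening"],s["ft_force"])
E
```

```text
[ 0.81473322 -0.77633116  0.36358961]
8.2083 [ 516.58259288 -296.80674917   -8.11786031] [ 0.05247051 -0.87688122 -0.4001131 ]
8.6083 [ 517.03654162 -297.18168835   -7.30689234] 0.2019299349082822 [-0.41803122  0.21145663  3.36664755]
```

Now the handle is held (opening 0.20 ≈ 17–18 mm). Lift and look.

```bash
python3 - <<'E'
from h import *
p=env.read_state()["position"]
env.movel([p[0],p[1],p[2]+90],120)
snap("wrist","w5")
s=env.read_state();print(s["clock"],s["position"],s["opening"],s["ft_force"],s["moment"])
z,K,D,T=load("w5")
for b in [(225,60),(225,100),(225,130),(275,60),(275,100),(275,130)]:
    d=z["d"][b[1],b[0]]; P=T@np.array([(b[0]-K[0,2])/K[0,0]*d,(b[1]-K[1,2])/K[1,1]*d,d,1]); print(b,d,P[:3].round(1))
E
```

```text
9.5667 [ 516.1610375  -296.6153757    81.63503856] 0.20246528956110402 [-0.34994852  0.26819745 -1.344999  ] [-0.10989161 -0.02738939 -0.0222596 ]
(225, 60) 161.15901 [ 479.6 -212.    90.5]
(225, 100) 166.63594 [ 484.1 -230.2   90.7]
(225, 130) 169.82217 [ 487.8 -244.6   92. ]
(275, 60) 160.8253 [ 503.2 -205.5   90.9]
(275, 100) 165.40576 [ 508.5 -223.5   91.9]
(275, 130) 171.79521 [ 512.9 -238.    89.9]
```

View pics/w5.png

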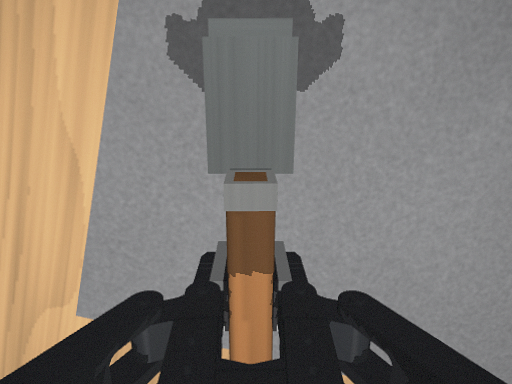

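```bash
python3 - <<'E'
from h import *
t,th,r=fit("w5",(0.5,0.5),1,[(208,174),(293.5,172)],[(0,23,91),(0,-23,91)])
s=env.read_state(); v=np.array([np.cos(1.838),np.sin(1.838)])
print(t,th,r,"blade origin ahead of tcp",(t-s["position"][:2])@v, "lat",np.cross(v,t-s["position"][:2]))
yaw=1.573; u=np.array([np.cos(yaw),np.sin(yaw)])
rc=np.array([551.0,187.7])
p=tcp(rc-135*u,yaw,12,dz=-7.3)
env.move_to([p[0],p[1],70],ori(yaw)); print(env.read_state()["clock"])
env.movel(p,120)
snap("wrist","w6"); snap("scene","sc6")
s=env.read_state();print(s["clock"],s["position"],p,s["ft_force"])
E
```

```text
[ 506.65825201 -263.28903501] 1.861765144628456 [[-0.1 -0. ]
 [ 0.1  0. ]] blade origin ahead of tcp 34.65276025672456 lat 0.3662271109132913
10.775
11.5667 [552.44719906  17.42164693   5.59621189] [np.float64(551.3746241416607), np.float64(17.700412774758504), 4.7] [-0.88538688 -0.5855195  -0.21903949]<stdin>:4: DeprecationWarning: Arrays of 2-dimensional vectors are deprecated. Use arrays of 3-dimensional vectors instead. (deprecated in NumPy 2.0)
```

View pics/w6.png

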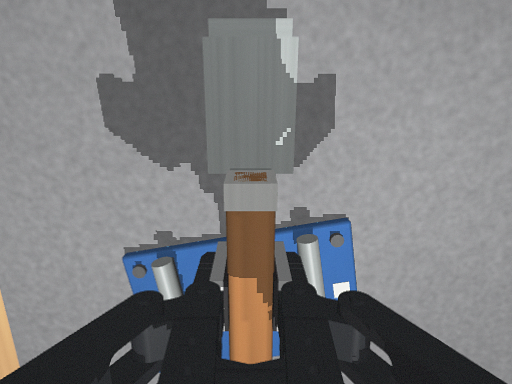

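```bash
python3 - <<'E'
from h import *
yaw=1.573; u=np.array([np.cos(yaw),np.sin(yaw)]); rc=np.array([551.0,187.7])
env.movel(tcp(rc-100*u,yaw,12,dz=-7.3),80)
snap("wrist","w7",(150,0,350,200),4); snap("scene","sc7",(230,160,350,250),6)
s=env.read_state();print(s["clock"],s["position"],s["ft_force"])
E
```

```text
12.25 [551.21180657  52.73414006   4.66220468] [ 0.08988589 -0.20330889 -1.60040323]
```

View pics/w7.png

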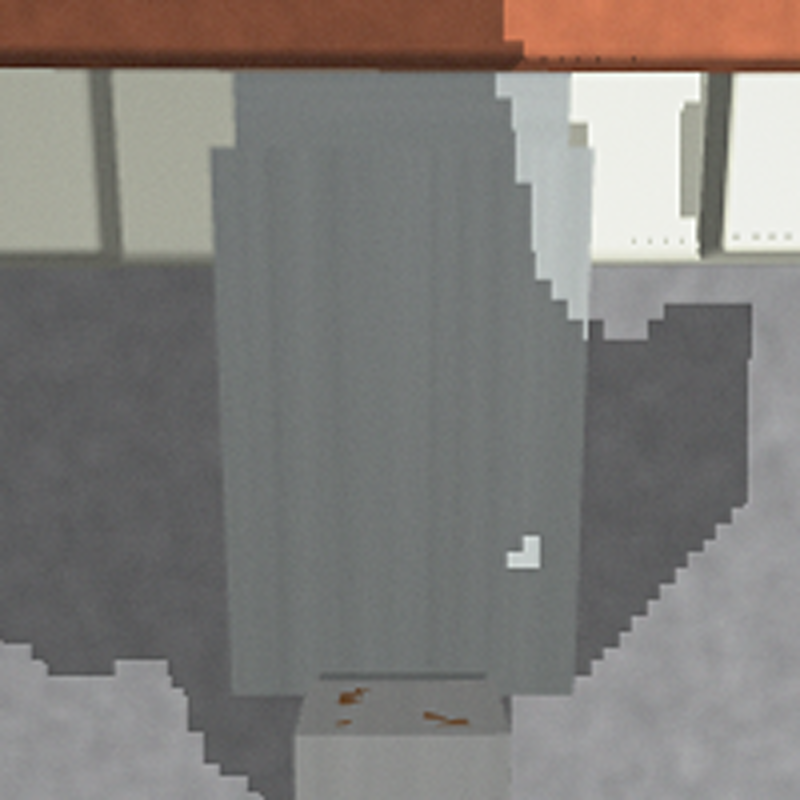

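View pics/sc7.png

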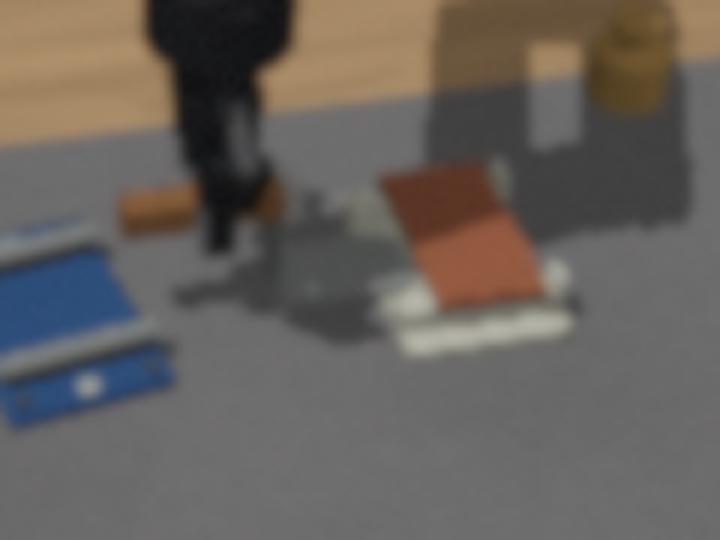

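```bash
python3 - <<'E'
from h import *
yaw=1.573; u=np.array([np.cos(yaw),np.sin(yaw)])
o=np.array([551.4,191.3])-41*u
env.movel(tcp(o,yaw,12,dz=-7.3),60); s=env.read_state(); print(s["clock"],s["position"],s["ft_force"])
snap("wrist","w8")
env.movel(tcp(o,yaw,18,dz=-7.3),40); s=env.read_state(); print(s["clock"],s["position"],s["ft_force"])
env.movel(tcp(o,yaw,34,dz=-7.3),25); s=env.read_state(); print(s["clock"],s["position"],s["ft_force"],s["opening"])
snap("wrist","w9"); snap("scene","sc9",(230,140,350,230),6)
E
```

```text
13.4417 [551.53251684 114.99986716   4.67496394] [ 0.30089271  0.10093769 -2.39467199]
13.7917 [552.07837861 115.13649213  11.21766066] [ 0.08124988 -0.68894623 -0.89173151]
14.5833 [551.49449937 115.28021661  26.70429348] [ 0.37349812  0.16188657 -2.30597454] 0.19758135968700405
```

View pics/w9.png

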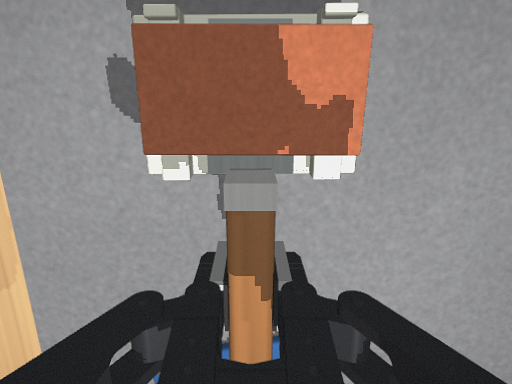

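View pics/sc9.png

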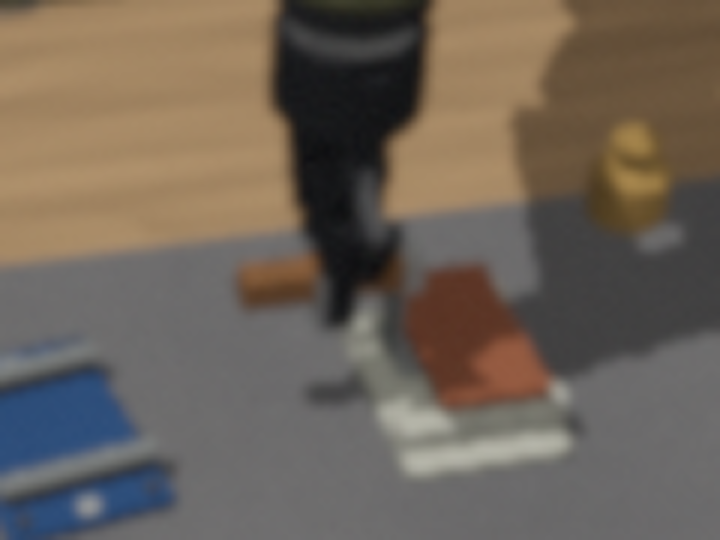

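```bash
python3 - <<'E'
from h import *
def box(hx,hy,z): return [(hx,hy,z),(hx,-hy,z),(-hx,-hy,z),(-hx,hy,z)]
print("fix w1",*fit("w1",(165,0),5,[(52,135),(657,17),(707,430),(140,535)],box(45,70,8)))
print("fix w2",*fit("w2",(165,210),5.5,[(75,143),(617,52),(668,367),(150,445)],box(45,70,8)))
m=[(0,60,8),(0,-60,8)]
print("marks w1",*fit("w1",(165,0),5,[(135,337),(643,240)],m))
print("marks w2",*fit("w2",(165,210),5.5,[(144,297),(607,225)],m))
t,th,r=fit("w9",(0.5,0.5),1,[(133,24),(371.5,25),(361,154.5),(144,153.5)],box(30,55,44)); print("plate w9",t,th,r)
p=np.array([551.49449937,115.28021661]); yaw=1.573
c,s=np.cos(yaw),np.sin(yaw); print("plate in grip frame",np.array([[c,s],[-s,c]])@(t-p),th-yaw)
z,K,D,T=load("w9")
for b in [(150,40),(360,40),(150,145),(350,145),(250,90)]:
    d=z["d"][b[1],b[0]]; P=T@np.array([(b[0]-K[0,2])/K[0,0]*d,(b[1]-K[1,2])/K[1,1]*d,d,1]); print(b,P[:3].round(1))
E
```

```text
fix w1 [548.84181255 -33.99722477] 1.7427048477829792 [[ 1.  -0.5]
 [-0.9 -1.2]
 [-0.8  0.8]
 [ 0.7  0.9]]
fix w2 [549.29883953 -32.94184002] 1.744019843383071 [[ 2.1 -0.9]
 [-1.3 -0.6]
 [-1.5  0.5]
 [ 0.7  1.1]]
marks w1 [548.71961503 -34.37993401] 1.7429880564906177 [[-0. -0.]
 [ 0.  0.]]
marks w2 [548.67461322 -34.33008575] 1.7427854937794232 [[ 0.  0.]
 [-0. -0.]]
plate w9 [551.67747453 191.00523325] 1.5700437406296919 [[ 1.2 -0.6]
 [-1.6 -0.8]
 [-0.1  0.6]
 [ 0.5  0.8]]
plate in grip frame [75.72442956 -0.34984778] -0.0029562593703080786
(150, 40) [504.6 214.3  43.5]
(360, 40) [601.  214.5  43.2]
(150, 145) [500.3 166.1  43.3]
(350, 145) [600.9 166.2  43. ]
(250, 90) [550.5 192.5  43.6]
```

```bash
cat >> h.py <<'E'
def rot(a): return np.array([[np.cos(a),-np.sin(a)],[np.sin(a),np.cos(a)]])
E
python3 - <<'E'
from h import *
s=env.read_state(); p=s["position"]
env.movel([551.4,115.3,52],60)
yt=1.746; q=np.array([548.7,-34.35])-rot(yt)@[75.7,-0.35]
env.movel([q[0],q[1],52],95,ori(yt)); print(env.read_state()["clock"])
env.movel([q[0],q[1],31],50); env.sleep(0.2)
snap("wrist","w10"); snap("scene","sc10",(190,150,310,240),6)
s=env.read_state();print(s["clock"],s["position"],q,s["ft_force"],s["tcp_rot"],ori(yt))
E
```

```text
17.775
18.6417 [ 561.80344285 -109.02723327   31.27600006] [ 561.55052645 -108.95212108] [-0.27070595 -0.48849848 -1.85953697] [2.01826377e+00 2.40682493e+00 4.29054004e-04] [2.01856961 2.40727671 0.        ]
```

View pics/w10.png

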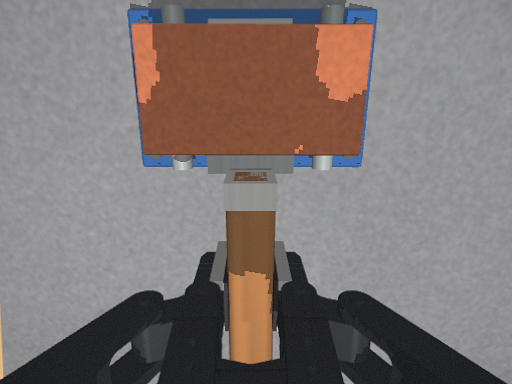

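View pics/sc10.png

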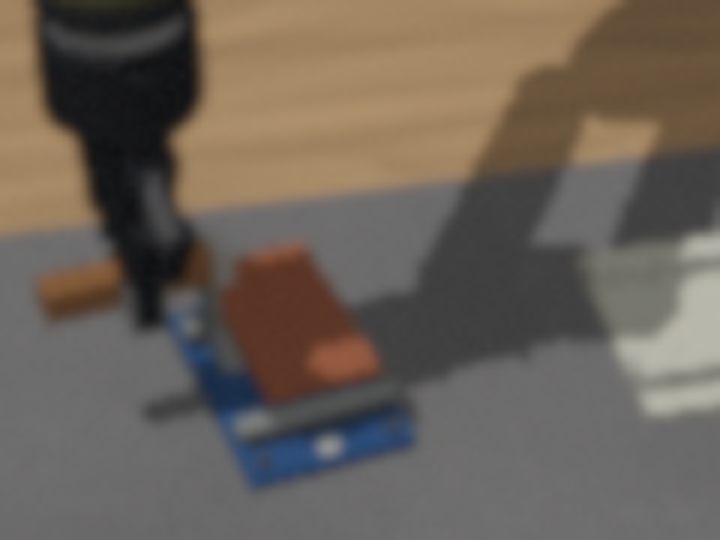

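```bash
python3 - <<'E'
from h import *
crop("w10",(120,0,385,180),3,"c_w10")
E
```

```text
(no output)
```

View pics/c_w10.png

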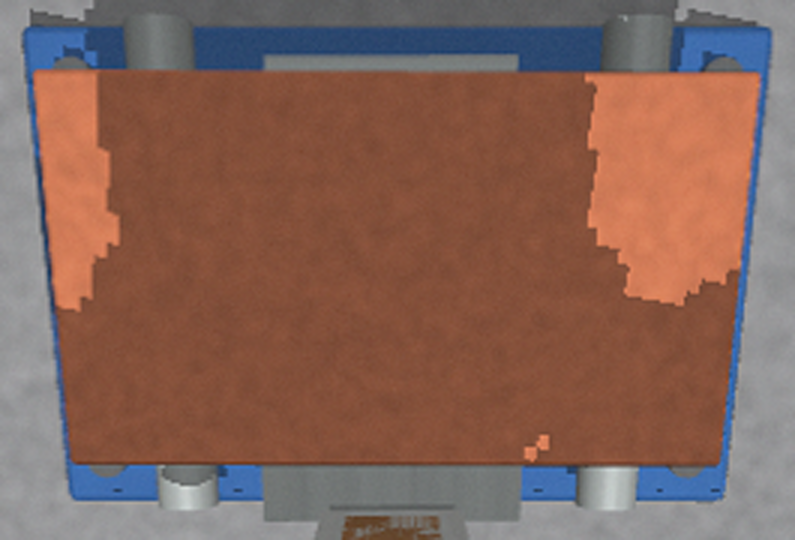

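```bash
python3 - <<'E'
from h import *
def box(hx,hy,z): return [(hx,hy,z),(hx,-hy,z),(-hx,-hy,z),(-hx,hy,z)]
a=fit("w10",(120,0),3,[(34,71),(761,72),(722,465),(71,461)],box(30,55,48.6)); print(*a)
b=fit("w10",(120,0),3,[(25,29),(771,30),(723,497),(73,497)],box(45,70,8)); print(*b)
print(rot(-b[1])@(a[0]-b[0]), a[1]-b[1])
E
```

```text
[548.65784624 -34.10757375] 1.7422614175440594 [[ 0.6 -0.5]
 [-0.6 -0.5]
 [-0.3  0.3]
 [ 0.3  0.7]]
[549.04989546 -34.23557535] 1.74537265982828 [[ 1.4 -0.8]
 [-1.1 -1.5]
 [-1.3  0.9]
 [ 1.1  1.4]]
[0.19415139 0.36385743] -0.00311124228422055
```

```bash
python3 - <<'E'
from h import *
yt=1.746; q=np.array([548.7,-34.35])-rot(yt)@[75.7,-0.35]
env.movel([q[0],q[1],19],40)
env.movel([q[0],q[1],11.5],10); print(env.read_state()["ft_force"])
env.movel([q[0],q[1],7.7],20); env.sleep(0.2)
snap("wrist","w11",(120,0,385,180),3)
s=env.read_state();print(s["clock"],s["position"],s["ft_force"])
E
```

```text
[ 0.18610623 -0.7406616  -1.44573405]
20.5833 [ 561.62144714 -108.94720019    7.75075304] [-1.0041134   0.1197474  -1.04874583]
```

View pics/w11.png

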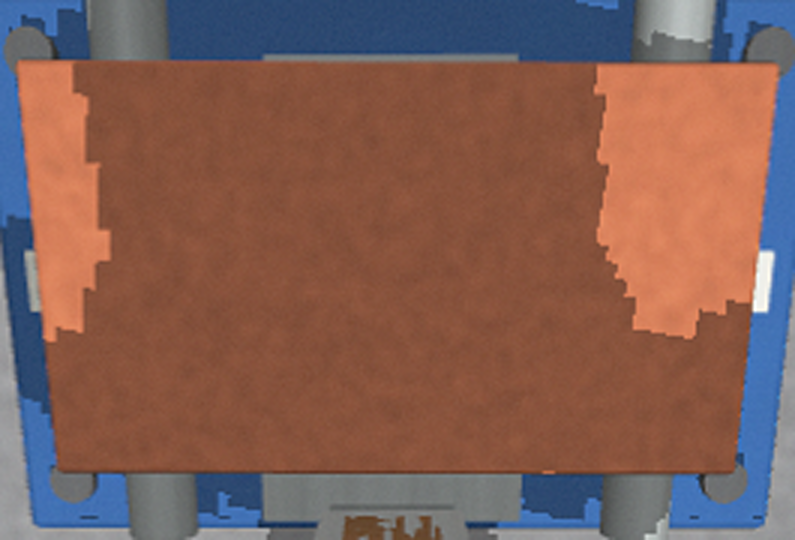

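```bash
python3 - <<'E'
from h import *
yt=1.746; u=np.array([np.cos(yt),np.sin(yt)]); q=np.array([548.7,-34.35])-rot(yt)@[75.7,-0.35]
r=q-20*u; env.movel([r[0],r[1],7.7],60); snap("wrist","w12"); print(env.read_state()["ft_force"])
r=q-125*u; env.movel([r[0],r[1],7.7],80); snap("wrist","w13")
s=env.read_state();print(s["clock"],s["position"],s["ft_force"])
E
```

```text
[-1.06611062  0.47504468 -1.57275554]
22.6333 [ 583.14870541 -231.39640344    7.6871976 ] [-0.6552248   0.38134433 -1.54386654]
```

View pics/w12.png

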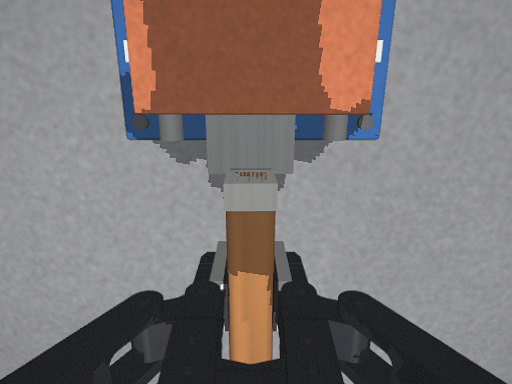

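View pics/w13.png

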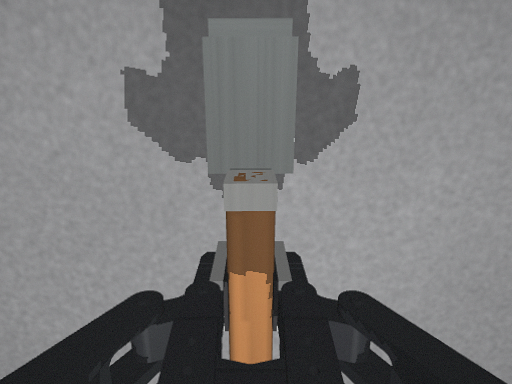

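```bash
python3 - <<'E'
from h import *
yt=1.746; u=np.array([np.cos(yt),np.sin(yt)]); q=np.array([548.7,-34.35])-rot(yt)@[75.7,-0.35]
r=q-150*u; env.movel([r[0],r[1],0],60)
for z in (-5,-6,-7,-7.6):
    env.movel([r[0],r[1],z],15); s=env.read_state(); print(z,s["position"][2],s["ft_force"][2])
    if s["ft_force"][2]>4: break
env.move_gripper(0.6); 
s=env.read_state(); print(s["clock"],s["opening"],s["ft_force"])
env.movel([r[0],r[1],130],120)
env.move_to([565,-90,240],ori(np.pi/2)); env.sleep(0.3)
snap("wrist","w14"); snap("scene","sc14"); print(env.read_state()["clock"])
E
```

```text
-5 -5.113971685856811 -1.0784025919806135
-6 -6.006331391804745 -1.7069312544561597
-7 -7.069350051002885 -1.2754132902610702
-7.6 -7.2859572402598705 1.7909360777860537
24.875 0.6003177398680198 [-0.13623127  0.32768554  0.57565503]
27.3917
```

View pics/w14.png

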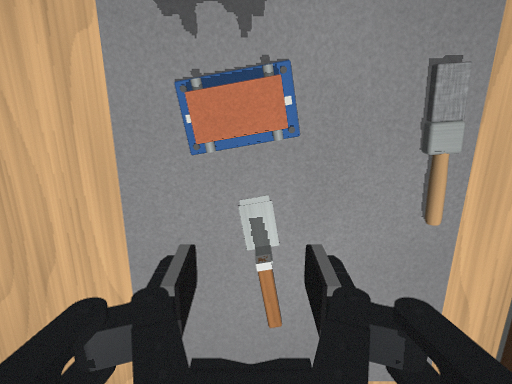

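View pics/sc14.png

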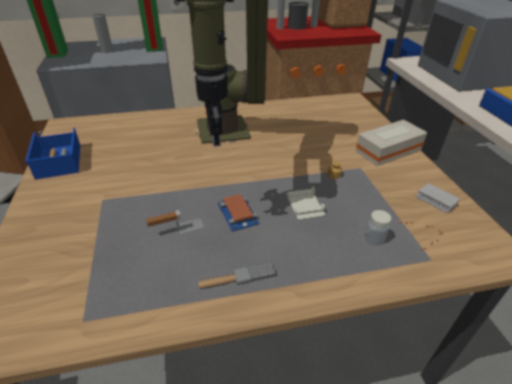

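```bash
python3 - <<'E'
from h import *
crop("w14",(165,50,310,165),5,"c_w14")
z,K,D,T=load("w14")
for b in [(193,95),(272,80),(197,138),(284,124),(245,200),(270,235)]:
    d=z["d"][b[1],b[0]]; P=T@np.array([(b[0]-K[0,2])/K[0,0]*d,(b[1]-K[1,2])/K[1,1]*d,d,1]); print(b,P[:3].round(1))
E
```

```text
(193, 95) [498.8 -17.4  31.6]
(272, 80) [588.   -1.6  30.8]
(197, 138) [501.  -65.8  31.9]
(284, 124) [602.8 -49.9  31.4]
(245, 200) [ 556.2 -152.6    1.2]
(270, 235) [ 590.5 -203.2    2.6]
```

View pics/c_w14.png

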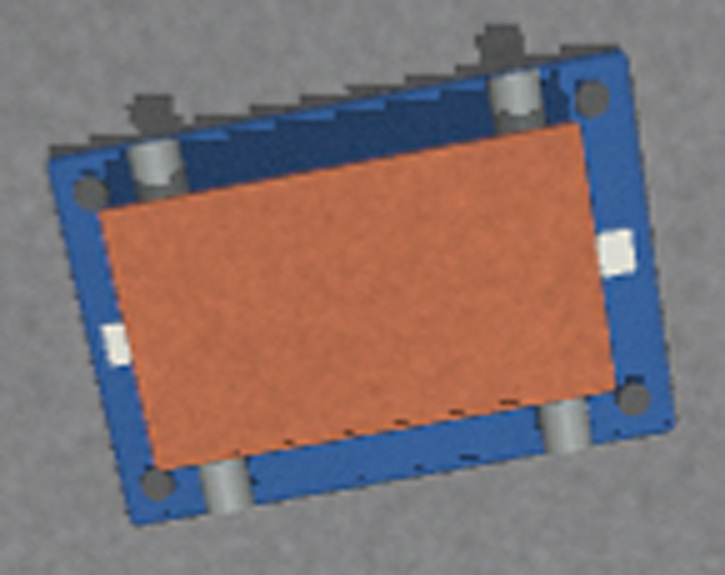

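```bash
python3 - <<'E'
from h import *
def box(hx,hy,z): return [(hx,hy,z),(hx,-hy,z),(-hx,-hy,z),(-hx,hy,z)]
a=fit("w14",(165,50),5,[(101,212),(580,124),(615,388),(157,470)],box(30,55,32)); print(*a)
b=fit("w14",(165,50),5,[(52,160),(628,50),(677,428),(135,524)],box(45,70,8)); print(*b)
print(rot(-b[1])@(a[0]-b[0]), a[1]-b[1])
E
```

```text
[548.33605225 -33.94302145] 1.7408153859850373 [[ 0.8 -0.6]
 [-0.2 -0.8]
 [-0.7  0.8]
 [ 0.2  0.6]]
[549.64787439 -34.02501923] 1.7436421905437478 [[ 1.4 -0.7]
 [-0.9 -1. ]
 [-1.2  0.7]
 [ 0.7  1. ]]
[0.30639166 1.27817257] -0.0028268045587105384
```

```bash
python3 - <<'E'
from h import *
print(env.sign_off(), env.read_state()["clock"])
E
```

```text
the job is handed in; nothing more can be done
the job is handed in; nothing more can be done
```

The plate is on the fixture, flat across both rollers, and the spatula is lying flat on the bench with the gripper open and clear. I handed the job in just after 27.4 s on the robot's clock, under the 58 s limit.

**How it went:**
- **First grip missed:** the fingers closed above the handle and touched nothing. The depth image showed the fingertips about 45 mm short of the reported TCP, so I corrected the height and the second grip held.
- **Carrying the plate:** I slid the blade into the rack slot, lifted the plate level and carried it across. I lowered it slowly onto the rollers and drew the blade straight out.

**Last checks:**
- **Plate position:** it measures 0.3 mm along and 1.3 mm across from the fixture's centre, and 0.003 rad off square. The camera calibration is only good to about 2 mm. The check just before lowering gave 0.2 mm and 0.4 mm, so the two differ slightly, within that error.
- **Plate level:** four points on its top read 30.8 to 31.9 mm, against an expected 32 mm.
- **Spatula:** the blade top reads 1 to 3 mm, so it lies flat.
- **Brush, jar and weight:** they look unmoved in the before and after pictures. I compared these by eye and did not measure them.

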